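# Put the photometer check filters away in the graded stand

### The job

Put the two photometer check filters away in the white slotted stand, upright and fully down on the slot floor: the thick one with the yellow top in the widest slot and the thin one with the blue top in the narrowest slot, leaving the middle slot empty. Do not let either filter fall over, and leave the red-capped stain bottle standing where it is.

Things in the scene. Friction and masses are not known exactly. Their poses are not given: they have to be found in the camera images.
- thick_filter_center (a point): The thick check filter. Loose black plate with a glass window, standing upright: 50 mm wide (its x), 26 mm thick (its y), 88 mm tall (z), about 180 g, yellow band round its top. Point: its centre, 44 mm above its underside. Front and back alike. Grip near the top across the thickness.
- thin_filter_center (a point): The thin check filter. Loose black plate with a glass window, standing upright: 50 mm wide (its x), 12 mm thick (its y), 88 mm tall (z), about 100 g, blue band round its top. Point: its centre, 44 mm above its underside. Front and back alike. Grip near the top across the thickness.
- stand: Fixed white stand, 80 (x) by 162 (y) by 48 mm tall, origin centred on its underside. Slots run along x, centred at y = +52 (widest), 0, -52 mm (narrowest). Each is 46 mm wide at the mouth, slopes in to its throat 26 mm up (30, 22, 16 mm wide), floor 6 mm up; 72 mm long between end lips 16 mm high. A filter's thickness goes along y. Seated, its centre is 50 mm above the underside, its top 46 mm above the stand.
- red_bottle_center (a point): Bystander to be left alone: a brown stain dropper bottle with a red cap, loose, 37 mm in diameter and 100 mm tall, standing upright; the point is its centre, 50 mm up. Behind it, from about x = 0.55 m on between y = -0.2 and 0.1 m, stands a fixed microscope 0.49 m tall: coming from the right, pass well in front of it (nearer the robot, x about 0.40 m).

How it is judged:
By the outcome, as a careful person would: the job done as asked, in the order asked, and still so for the second after the job is handed in, with the robot touching nothing.
It also fails if it takes over 64 s, if anything falls off the work surface, if the arm or the gripper's body presses on something with over 40 N, if the wrist force passes 120 N, or if a joint passes its speed limit or range.

### The arm

A 6-joint arm with a two-finger parallel gripper is mounted at the origin on a cart in front of the work surface, level with it; the furniture and walls round the work are solid. World frame = base frame: x ahead of the robot, y to its left, z up, the work surface at z = 0. Lengths are in m, angles in degrees, forces in N, time in s.
With the tool pointing down it reaches from about 0.25 to 0.725 m from the base axis. Payload 9.7 kg.
Tool frame: the origin (TCP) lies on the centre line of the jaws, within the pads' length; the fingertips stand 19 mm ahead of it and the grasp point (between the pads) is the TCP (bot.tcp_to_tips is the z of the fingertips in the tool frame, in m); z points along the fingers, y is the line along which they close (so a half turn about z gives the same grasp; the last joint's range is limited). The gripper opens to 85 mm and grips with 20 to 120 N. Pads are 22 mm wide; open, the fingers measure 114 mm over their backs; the gripper's body (76 mm by 85 mm) begins 54 mm behind the grasp point. The pads swing forward as they close: fully open they stand 13 mm farther back than shut.
Start: joints at [-67.666, 4.979, 10.078, 95.1, 0, 90], TCP at [0.209, -0.509, 0.25] pointing down, gripper open.
Joint ranges: [-179.16, 179.16], [-48.56, 103.87], [-65.8, 70.77], [-126.05, 130.52], [-82.76, 87.17], [-180, 180]. Speed limits (degrees/s): [127.2, 127.2, 147.25, 180, 180, 180].

### API

Orientations are given as [roll, pitch, yaw] about the fixed x, y, z axes, in that order (R = Rz(yaw) Ry(pitch) Rx(roll)).
In Python, from workcell import bot gives the robot as it stands. The module is installed in compiled form; this text tells all that it offers.
- The arm moves only by the tool play_rows, never from a script. Its argument "increments" is a list of rows, each an object with "slide": the shift along the tool's x, y, z in mm, a list of three; "angular": the turn, a rotation vector about the tool's x, y, z in degrees, a list of three; "claw": the opening, from -1 (shut) to 1 (fully open). In form: [{"slide": [x, y, z], "angular": [rx, ry, rz], "claw": claw}, ...]. A call has 1 to 8 rows; each row shifts and turns the commanded pose from where the row before left it, along the tool's axes as they then stand; what a row does not reach is not made up. A row lasts 1/10 s, in which the tool goes at most 50 mm and 8.59 degrees, less where a joint would pass 70% of its speed; a pose out of reach is approached as far as the arm can. A call is refused whole if a number of a shift passes 50 or a number of a turn 8.59, either way. A call with a gripper value outside its range is refused whole. The fingers move at their own pace and stop on an object; "squeeze" is the grip in N (left out, the last holds). Time passes only in rows, so rows that do not move let the fingers close. It gives the time, the measured TCP pose, the force, the opening and the grip force at its end, in the units of the state.
- bot.get_obs(): the state, without advancing time (a new reading comes with each control period).
- bot.camera(name): name is "side" or "top" or "wrist"; returns the picture (480x640x3 uint8, red, green, blue); there is no depth.
- bot.camera_info(name): a dict with "fovy" (degrees; the focal length in pixels is half the picture's height over the tangent of half this angle, whatever the lens; pixels are square), "cx", "cy" (the principal point, pixels), "k1" (the pictures are not rectified: a ray, as slopes to the right and down, at radius r is drawn at 1 + k1 r^2 times it, then the intrinsics apply), "R" (3x3) and "t" (3): a world point X has camera coordinates R X + t. Camera axes: x right, y down, z forward; pixel columns grow to the right and rows downward; lengths in m; the calibration is good to about 2 mm. A picture is of the moment at which its call begins: read the wrist's pose just before it. camera_info takes no time and is no camera call; for the wrist camera it gives the pose at the moment of the call.
- bot.job_done(): hands the job in; it is judged then, once.
The state is a dict: "time": time; "q": joint angles; "qd": joint speeds; "joint_efforts": joint torques, N m; "ee_pos": TCP position; "tcp_rot": TCP orientation; "wrist_force": force on the tool from outside, world axes, zero at the start; "torque": the same for the moment, N m; "opening": finger opening in m; "grasp_force": force on a finger pad.
Only numpy, scipy, OpenCV 4.12 (cv2) and the standard library are available. Lean on these libraries where they do the work, as an engineer would, in place of code of your own. Each camera call takes 0.05 s, during which the arm holds its last target. There are 200 camera calls.

## Working session

There is one attempt and no reset: what is moved stays moved. The work goes in short steps, Python scripts to look and compute and a tool call to move; the robot and the scene stay as the last step left them, time stands still between calls to the robot, and variables do not carry over. Pictures are saved under pics/ and viewed, at most 10 in all, crops included, and the job is handed in when it is done.

Besides the shell and the picture viewer there is one more tool, called after "Request:" by a JSON object that holds its "name" and its "arguments". play_rows: Moves the arm, as the interface text tells. Its arguments: {"type":"object","properties":{"increments":{"type":"array"},"squeeze":{"type":"number"}},"required":["increments"]}

```bash
mkdir -p pics; python3 - <<'E'
from workcell import bot
import cv2
o=bot.get_obs();print(o['time'],o['ee_pos'],o['tcp_rot'],o['opening'])
for n in('top','side'):
    i=bot.camera_info(n);print(n,i)
    cv2.imwrite(f'pics/{n}0.png',bot.camera(n)[:,:,::-1])
E
```

```text
0.0 [ 0.20891653 -0.50856069  0.24959034] [-1.79924958e+02  5.18642192e-04  2.23334358e+01] 0.08528650939512687
top {'fovy': 55.728178489407505, 'cx': 321.9246870017514, 'cy': 238.20477940968019, 'k1': -0.09432267482766515, 'R': array([[ 0.0057918 , -0.9999403 , -0.00926613],
       [-0.99216182, -0.00458957, -0.12487534],
       [ 0.12482536,  0.00991675, -0.99212917]]), 't': array([0.18427832, 0.47198976, 0.84458538])}
side {'fovy': 48.86077052489171, 'cx': 323.1047276437864, 'cy': 250.60547727320613, 'k1': -0.02524658923900798, 'R': array([[ 0.95585005, -0.29340558, -0.01624317],
       [-0.19737467, -0.60008691, -0.77520251],
       [ 0.21770143,  0.74418335, -0.63150394]]), 't': array([-0.39492424,  0.24063147,  0.65945693])}
```

View pics/top0.png

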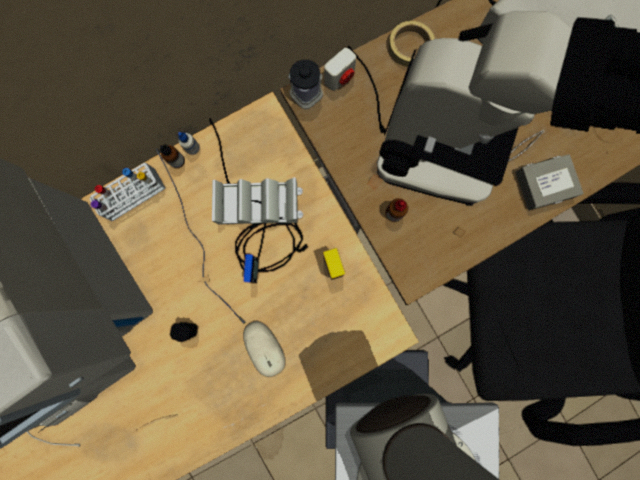

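View pics/side0.png

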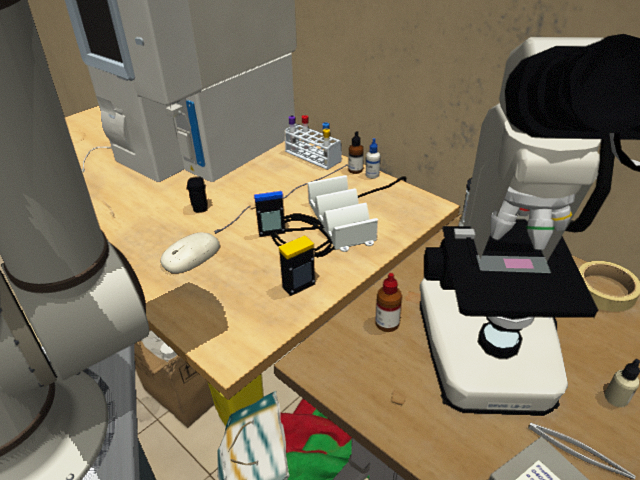

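The top view shows the thick filter (yellow) at about (334,263), the thin one (blue) at about (250,268), the stand at about (256,202) with its slots roughly along world x, and the red-capped bottle at (397,208). The side view agrees. Next I'll measure them and zoom in on the stand.

```bash
cat > h.py <<'E'
import numpy as np,cv2
from workcell import bot
def KD(i):
    f=240/np.tan(np.radians(i['fovy']/2));return np.array([[f,0,i['cx']],[0,f,i['cy']],[0,0,1.]]),np.array([i['k1'],0,0,0,0.])
def world(i,px,z):
    K,D=KD(i);u=cv2.undistortPoints(np.array(px,float).reshape(-1,1,2),K,D).reshape(-1,2)
    d=np.c_[u,np.ones(len(u))]@i['R'];c=-i['R'].T@i['t'];return c+d*((z-c[2])/d[:,2])[:,None]
def project(i,X):
    K,D=KD(i);return cv2.projectPoints(np.array(X,float).reshape(-1,1,3),cv2.Rodrigues(i['R'])[0],i['t'],K,D)[0].reshape(-1,2)
HSV={'yellow':((22,150,120),(35,255,255)),'blue':((105,150,80),(125,255,255))}
def top(img,i,col,z,roi=None):
    m=cv2.inRange(cv2.cvtColor(img,cv2.COLOR_RGB2HSV),*map(np.array,HSV[col]))
    if roi:
        k=np.zeros_like(m);a,b,c,d=roi;k[b:d,a:c]=255;m&=k
    n,l,s,c=cv2.connectedComponentsWithStats(m);j=1+s[1:,4].argmax()
    p=np.argwhere(l==j)[:,::-1]
    w=world(i,p,z)[:,:2]
    return s[j],p.mean(0),cv2.minAreaRect((w*1000).astype(np.float32))
E
python3 - <<'E'
from h import *
i=bot.camera_info('top');im=cv2.imread('pics/top0.png')[:,:,::-1].copy()
print(top(im,i,'yellow',.088,(300,220,370,300)));print(top(im,i,'blue',.088,(225,230,280,300)))
a=cv2.resize(im[170:235,200:310],None,fx=7,fy=7,interpolation=cv2.INTER_CUBIC)
s=cv2.imread('pics/side0.png')[:,:,::-1]
cv2.imwrite('pics/z1.png',a[:,:,::-1])
b=cv2.resize(s[165:260,290:390],None,fx=6,fy=6,interpolation=cv2.INTER_CUBIC);cv2.imwrite('pics/z2.png',b[:,:,::-1])
print(world(i,[[397,205]],.1))
E
```

```text
(array([323, 248,  22,  30, 430], dtype=int32), array([333.80697674, 262.53255814]), ((420.0939636230469, 164.6444854736328), (51.47108459472656, 27.235681533813477), 18.469051361083984))
(array([244, 254,   9,  28, 192], dtype=int32), array([247.71354167, 267.53645833]), ((410.275634765625, 318.9534606933594), (13.197343826293945, 48.42186737060547), 87.03522491455078))
[[0.52287803 0.05182051 0.1       ]]
```

View pics/z1.png

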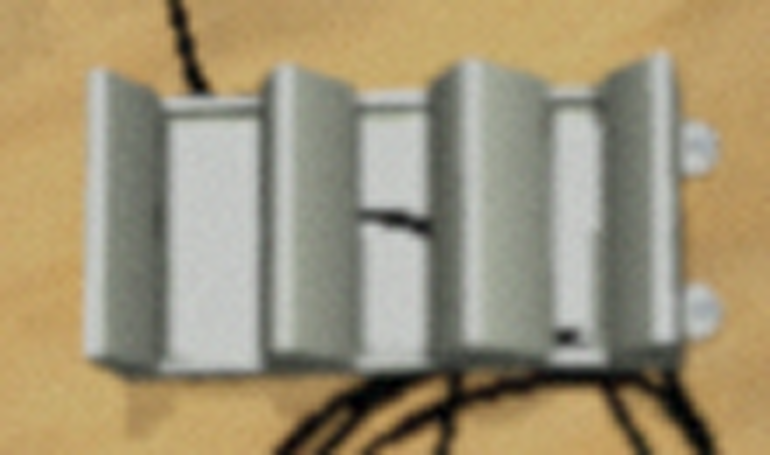

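View pics/z2.png

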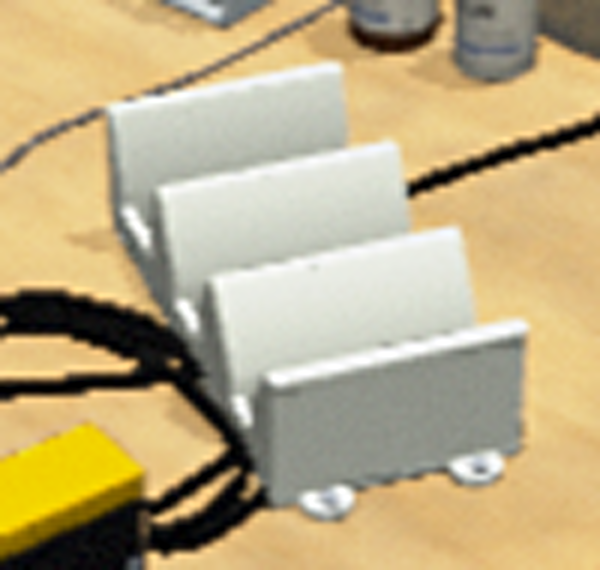

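The left slot (world +y) is the widest and the right one the narrowest. The outer crest corners are at about (90,69), (87,357), (670,54) and (678,346) in the crop.

```bash
cat >> h.py <<'E'
def go(x,y,z,yaw):
    "shift in tool axes (as they now stand) in mm, turn about tool z in deg"
    o=bot.get_obs();from scipy.spatial.transform import Rotation as R
    r=R.from_euler('xyz',o['tcp_rot'],degrees=True);t=R.from_euler('xyz',[180,0,yaw],degrees=True)
    print('t',round(o['time'],2),'pos',o['ee_pos'].round(4),'rpy',o['tcp_rot'].round(2),'open',round(o['opening'],4),'F',o['wrist_force'].round(1))
    print('slide',(r.inv().apply(np.array([x,y,z])-o['ee_pos'])*1000).round(1),'turn',(r.inv()*t).as_rotvec(degrees=True).round(2))
E
python3 - <<'E'
from h import *
i=bot.camera_info('top')
c=np.array([[90,69],[87,357],[678,346],[670,54]])/7+[200,170]-.43
w=world(i,c,.048);print((w*1000).round(1));print(w.mean(0)*1000)
d=w[0]+w[3]-w[1]-w[2];e=w[0]+w[1]-w[2]-w[3]
print(np.degrees(np.arctan2(d[1],d[0])),np.degrees(np.arctan2(-e[0],e[1])),cv2.minAreaRect((w[:,:2]*1000).astype(np.float32)))
go(.42,.165,.25,18.5)
E
```

```text
[[582.7 399.5  48. ]
 [501.8 397.1  48. ]
 [505.4 235.2  48. ]
 [586.8 238.6  48. ]]
[544.18077747 317.58598325  48.        ]
2.0224721051331898 1.3677000488645814 ((544.0211791992188, 317.35693359375), (81.51457977294922, 162.18858337402344), 1.485166311264038)
t 0.1 pos [ 0.209  -0.5086  0.2497] rpy [-179.94    0.     22.34] open 0.0854 F [-0.1  0.2  0. ]
slide [ 4.512e+02 -5.428e+02  3.000e-01] turn [-0.06  0.    3.84]
```

Request:
{"name": "play_rows", "arguments": {"increments": [{"slide": [28, -34, 0], "angular": [0, 0, 0], "claw": 1}, {"slide": [28, -34, 0], "angular": [0, 0, 0], "claw": 1}, {"slide": [28, -34, 0], "angular": [0, 0, 0], "claw": 1}, {"slide": [28, -34, 0], "angular": [0, 0, 0], "claw": 1}, {"slide": [28, -34, 0], "angular": [0, 0, 0], "claw": 1}, {"slide": [28, -34, 0], "angular": [0, 0, 0], "claw": 1}, {"slide": [28, -34, 0], "angular": [0, 0, 0], "claw": 1}, {"slide": [28, -34, 0], "angular": [0, 0, 0], "claw": 1}]}}

```text
time: 0.9
ee_pos: [0.3128, -0.1704, 0.2501]
tcp_rot: [180.0, -0.0, 22.3]
wrist_force: [1.4, -0.3, 0.3]
opening: 0.0853
grasp_force: 0.0
```

Request:
{"name": "play_rows", "arguments": {"increments": [{"slide": [28, -34, 0], "angular": [0, 0, 0], "claw": 1}, {"slide": [28, -34, 0], "angular": [0, 0, 0], "claw": 1}, {"slide": [28, -34, 0], "angular": [0, 0, 0], "claw": 1}, {"slide": [28, -34, 0], "angular": [0, 0, 0], "claw": 1}, {"slide": [28, -34, 0], "angular": [0, 0, 0], "claw": 1}, {"slide": [28, -34, 0], "angular": [0, 0, 0], "claw": 1}, {"slide": [28, -34, 0], "angular": [0, 0, 3.8], "claw": 1}, {"slide": [0, 0, 0], "angular": [0, 0, 0], "claw": 1}]}}

```text
time: 1.7
ee_pos: [0.4042, 0.1264, 0.2492]
tcp_rot: [-180.0, 0.1, 18.7]
wrist_force: [-1.0, -0.6, -1.0]
opening: 0.0852
grasp_force: 0.0
```

```bash
python3 - <<'E'
from h import *
i=bot.camera_info('wrist');im=bot.camera('wrist');cv2.imwrite('pics/w1.png',im[:,:,::-1])
for c in('yellow','blue'):print(top(im,i,c,.088))
go(.42,.165,.25,18.5)
E
```

```text
(array([ 266,  156,   35,   66, 2265], dtype=int32), array([283.26092715, 188.28830022]), ((422.4286193847656, 165.23602294921875), (49.975624084472656, 25.857690811157227), 17.702068328857422))
(array([ 73, 106,  28,  66, 961], dtype=int32), array([ 86.39542144, 137.75442248]), ((412.3808288574219, 318.76849365234375), (11.788395881652832, 49.363895416259766), 85.89278411865234))
t 1.75 pos [0.4036 0.1246 0.2494] rpy [-1.7999e+02  1.1000e-01  1.8760e+01] open 0.0855 F [-0.1 -0.7 -0.8]
slide [ 28.5 -33.   -0.6] turn [-0.01  0.11  0.26]
```

View pics/w1.png

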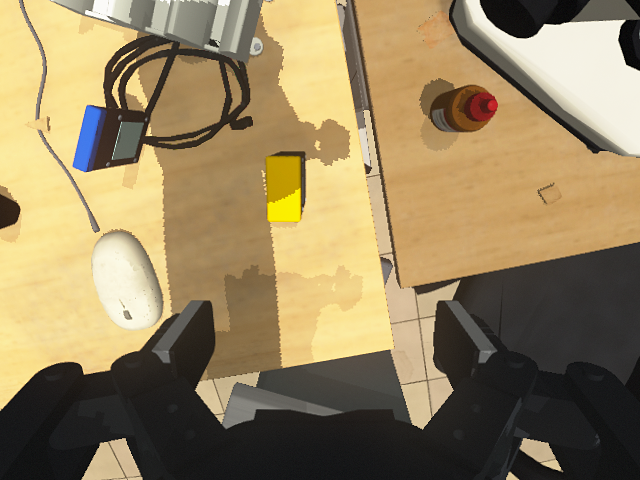

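The wrist view shows the yellow top at (283,188) and the blue top at (86,138). Both give the same positions as the top camera to within 2 mm. Next I'll move over the thick filter, lower and grip.

Request:
{"name": "play_rows", "arguments": {"increments": [{"slide": [15, -16, 0], "angular": [0, 0, 0.6], "claw": 1}, {"slide": [15, -16, 0], "angular": [0, 0, 0], "claw": 1}, {"slide": [0, 0, 0], "angular": [0, 0, 0], "claw": 1}, {"slide": [0, 0, 25], "angular": [0, 0, 0], "claw": 1}, {"slide": [0, 0, 25], "angular": [0, 0, 0], "claw": 1}, {"slide": [0, 0, 25], "angular": [0, 0, 0], "claw": 1}, {"slide": [0, 0, 20], "angular": [0, 0, 0], "claw": 1}, {"slide": [0, 0, 0], "angular": [0, 0, 0], "claw": 1}]}}

```text
time: 2.55
ee_pos: [0.4247, 0.1479, 0.153]
tcp_rot: [-179.4, 0.3, 18.9]
wrist_force: [0.5, -0.3, -0.1]
opening: 0.0857
grasp_force: 0.0
```

```bash
python3 -c "
from h import *
go(.4215,.165,.074,18)"
```

```text
t 2.55 pos [0.4247 0.1479 0.153 ] rpy [-179.4     0.25   18.91] open 0.0857 F [ 0.5 -0.3 -0.1]
slide [  2.8 -16.4  79.2] turn [-0.6   0.26  0.91]
```

Request:
{"name": "play_rows", "arguments": {"increments": [{"slide": [3, -8, 0], "angular": [-0.5, 0.2, 0.9], "claw": 1}, {"slide": [0, -8, 0], "angular": [0, 0, 0], "claw": 1}, {"slide": [0, 0, 0], "angular": [0, 0, 0], "claw": 1}, {"slide": [0, 0, 0], "angular": [0, 0, 0], "claw": 1}]}}

```text
time: 2.95
ee_pos: [0.429, 0.1521, 0.1563]
tcp_rot: [-179.3, -0.3, 19.1]
wrist_force: [-0.0, -0.6, 0.2]
opening: 0.0852
grasp_force: 0.0
```

```bash
python3 -c "
from h import *
i=bot.camera_info('wrist');im=bot.camera('wrist')
print(top(im,i,'yellow',.088))
go(.4215,.165,.074,18)"
```

```text
(array([ 274,  225,   49,   89, 4220], dtype=int32), array([298.10781991, 268.7035545 ]), ((423.3254699707031, 165.59388732910156), (51.25935745239258, 26.098989486694336), 18.103960037231445))
t 3.0 pos [0.4289 0.1521 0.1561] rpy [-179.27   -0.23   19.13] open 0.0851 F [ 0.4 -0.8 -0.4]
slide [ -3.1 -13.6  82.3] turn [-0.73 -0.23  1.13]
```

```bash
python3 -c "
from h import *
o=bot.get_obs()
for k in o: print(k,np.round(o[k],3))"
```

```text
time 3.0
q [ 19.096  -9.119 -14.024  84.86    0.728 179.971]
qd [ 0.014  0.085 -0.314 -0.03  -0.04  -0.03 ]
joint_efforts [-3.7000e-02 -3.7161e+01  4.7243e+01 -3.2000e-02  4.5000e-02 -2.0000e-03]
ee_pos [0.429 0.152 0.156]
tcp_rot [-179.272   -0.235   19.125]
wrist_force [ 0.391 -0.797 -0.427]
torque [-0.008  0.004  0.027]
grasp_force 0.0
opening 0.085
```

Request:
{"name": "play_rows", "arguments": {"increments": [{"slide": [0, -10, 0], "angular": [0, 0, 0], "claw": 1}]}}

```text
time: 3.1
ee_pos: [0.4274, 0.1561, 0.1559]
tcp_rot: [-179.0, -0.2, 19.5]
wrist_force: [0.2, -0.4, 0.8]
opening: 0.0854
grasp_force: 0.0
```

Request:
{"name": "play_rows", "arguments": {"increments": [{"slide": [0, 0, 0], "angular": [0, 0, 0], "claw": 1}, {"slide": [0, 0, 0], "angular": [0, 0, 0], "claw": 1}]}}

```text
time: 3.3
ee_pos: [0.4273, 0.1562, 0.1556]
tcp_rot: [-179.0, -0.2, 19.5]
wrist_force: [-0.5, 0.7, -0.3]
opening: 0.0855
grasp_force: 0.0
```

```bash
python3 -c "
from h import *
o=bot.get_obs()
for k in ('time','q','qd','ee_pos','tcp_rot'): print(k,np.round(o[k],3))"
```

```text
time 3.3
q [ 19.518  -9.091 -14.054  84.855   0.968 179.976]
qd [-0.28   0.07  -0.079 -0.034 -0.012  0.003]
ee_pos [0.427 0.156 0.156]
tcp_rot [-179.032   -0.182   19.542]
```

Joint 6 is at its +180° limit, so I'll use the equivalent grasp a half turn away.

Request:
{"name": "play_rows", "arguments": {"increments": [{"slide": [0, 0, -10], "angular": [0, 0, -8.5], "claw": 1}, {"slide": [0, 0, -10], "angular": [0, 0, -8.5], "claw": 1}, {"slide": [0, 0, -10], "angular": [0, 0, -8.5], "claw": 1}, {"slide": [0, 0, 0], "angular": [0, 0, -8.5], "claw": 1}, {"slide": [0, 0, 0], "angular": [0, 0, -8.5], "claw": 1}, {"slide": [0, 0, 0], "angular": [0, 0, -8.5], "claw": 1}, {"slide": [0, 0, 0], "angular": [0, 0, -8.5], "claw": 1}, {"slide": [0, 0, 0], "angular": [0, 0, -8.5], "claw": 1}]}}

```text
time: 4.1
ee_pos: [0.4274, 0.1556, 0.1856]
tcp_rot: [-179.8, -1.0, 87.9]
wrist_force: [-0.9, 0.0, -0.7]
opening: 0.0854
grasp_force: 0.0
```

Request:
{"name": "play_rows", "arguments": {"increments": [{"slide": [0, 0, 0], "angular": [0, 0, -8.5], "claw": 1}, {"slide": [0, 0, 0], "angular": [0, 0, -8.5], "claw": 1}, {"slide": [0, 0, 0], "angular": [0, 0, -8.5], "claw": 1}, {"slide": [0, 0, 0], "angular": [0, 0, -8.5], "claw": 1}, {"slide": [0, 0, 0], "angular": [0, 0, -8.5], "claw": 1}, {"slide": [0, 0, 0], "angular": [0, 0, -8.5], "claw": 1}, {"slide": [0, 0, 0], "angular": [0, 0, -8.5], "claw": 1}, {"slide": [0, 0, 0], "angular": [0, 0, -8.5], "claw": 1}]}}

```text
time: 4.9
ee_pos: [0.4274, 0.1556, 0.1856]
tcp_rot: [179.2, -0.5, 155.9]
wrist_force: [0.4, 0.2, -0.6]
opening: 0.0853
grasp_force: 0.0
```

Request:
{"name": "play_rows", "arguments": {"increments": [{"slide": [0, 0, 0], "angular": [0, 0, -8.5], "claw": 1}, {"slide": [0, 0, 0], "angular": [0, 0, -8.5], "claw": 1}, {"slide": [0, 0, 0], "angular": [0, 0, -8.5], "claw": 1}, {"slide": [0, 0, 0], "angular": [0, 0, -8.5], "claw": 1}, {"slide": [0, 0, 0], "angular": [0, 0, -8.5], "claw": 1}, {"slide": [0, 0, 0], "angular": [0, 0, 0], "claw": 1}, {"slide": [0, 0, 0], "angular": [0, 0, 0], "claw": 1}]}}

```text
time: 5.6
ee_pos: [0.4274, 0.1556, 0.1856]
tcp_rot: [179.0, 0.2, -162.2]
wrist_force: [-0.3, -0.1, 0.1]
opening: 0.0852
grasp_force: 0.0
```

```bash
python3 -c "
from h import *
i=bot.camera_info('wrist');im=bot.camera('wrist')
print(top(im,i,'yellow',.088))
print(bot.get_obs()['q'].round(2));go(.422,.165,.074,198)"
```

```text
(array([ 318,  203,   44,   80, 3348], dtype=int32), array([339.13739546, 241.73894863]), ((421.0207824707031, 164.82017517089844), (50.8397102355957, 26.067943572998047), 18.172775268554688))
[ 19.43  -9.05 -10.72  88.15   0.97   1.65]
t 5.65 pos [0.4274 0.1556 0.1856] rpy [ 1.7903e+02  1.5000e-01 -1.6221e+02] open 0.0853 F [0.6 0.1 1.7]
slide [  2.6   8.7 111.8] turn [ 0.97  0.16 -0.21]
```

Request:
{"name": "play_rows", "arguments": {"increments": [{"slide": [0, 0, 0], "angular": [1, 0.2, -0.2], "claw": 1}, {"slide": [2.3, 10.6, 0], "angular": [0, 0, 0], "claw": 1}, {"slide": [0, 0, 20], "angular": [0, 0, 0], "claw": 1}, {"slide": [0, 0, 20], "angular": [0, 0, 0], "claw": 1}, {"slide": [0, 0, 0], "angular": [0, 0, 0], "claw": 1}]}}

```text
time: 6.15
ee_pos: [0.4205, 0.1651, 0.1434]
tcp_rot: [-180.0, -0.2, -161.8]
wrist_force: [0.6, -0.4, -0.0]
opening: 0.0854
grasp_force: 0.0
```

Request:
{"name": "play_rows", "arguments": {"increments": [{"slide": [0, 0, 25], "angular": [0, 0, 0], "claw": 1}, {"slide": [0, 0, 25], "angular": [0, 0, 0], "claw": 1}, {"slide": [0, 0, 21], "angular": [0, 0, 0], "claw": 1}, {"slide": [0, 0, 0], "angular": [0, 0, 0], "claw": 1}]}}

```text
time: 6.55
ee_pos: [0.4205, 0.1647, 0.0731]
tcp_rot: [-180.0, -0.2, -161.8]
wrist_force: [-0.6, 0.2, -0.8]
opening: 0.0856
grasp_force: 0.0
```

Request:
{"name": "play_rows", "arguments": {"increments": [{"slide": [0, 0, 0], "angular": [0, 0, 0], "claw": -1}, {"slide": [0, 0, 0], "angular": [0, 0, 0], "claw": -1}, {"slide": [0, 0, 0], "angular": [0, 0, 0], "claw": -1}, {"slide": [0, 0, 0], "angular": [0, 0, 0], "claw": -1}, {"slide": [0, 0, 0], "angular": [0, 0, 0], "claw": -1}, {"slide": [0, 0, 0], "angular": [0, 0, 0], "claw": -1}, {"slide": [0, 0, 0], "angular": [0, 0, 0], "claw": -1}, {"slide": [0, 0, 0], "angular": [0, 0, 0], "claw": -1}], "squeeze": 40}}

```text
time: 7.35
ee_pos: [0.4223, 0.1651, 0.0756]
tcp_rot: [-180.0, 0.0, -161.8]
wrist_force: [-0.5, 0.4, 6.1]
opening: 0.0255
grasp_force: 39.7
```

```bash
python3 -c "
from h import *
go(.422,.165,.074,198)"
```

```text
t 7.35 pos [0.4223 0.1651 0.0756] rpy [-1.7999e+02  5.0000e-02 -1.6178e+02] open 0.0255 F [-0.5  0.4  6.1]
slide [0.3 0.  1.6] turn [-0.01  0.05  0.22]
```

Request:
{"name": "play_rows", "arguments": {"increments": [{"slide": [0, 0, -15], "angular": [0, 0, 0], "claw": -1}, {"slide": [0, 0, -30], "angular": [0, 0, 0], "claw": -1}, {"slide": [0, 0, -40], "angular": [0, 0, 0], "claw": -1}, {"slide": [0, 0, -40], "angular": [0, 0, 0], "claw": -1}, {"slide": [0, 0, 0], "angular": [0, 0, 0], "claw": -1}]}}

```text
time: 7.85
ee_pos: [0.4235, 0.1655, 0.2058]
tcp_rot: [-180.0, 0.4, -161.8]
wrist_force: [0.2, 1.5, -2.4]
opening: 0.0254
grasp_force: 39.8
```

Request:
{"name": "play_rows", "arguments": {"increments": [{"slide": [-22, 19.5, 0], "angular": [0, 0, 0], "claw": -1}, {"slide": [-22, 19.5, 0], "angular": [0, 0, 0], "claw": -1}, {"slide": [-22, 19.5, 0], "angular": [0, 0, 0], "claw": -1}, {"slide": [-22, 19.5, 0], "angular": [0, 0, 0], "claw": -1}, {"slide": [-22, 19.5, 0], "angular": [0, 0, 0], "claw": -1}, {"slide": [-22, 19.5, 0], "angular": [0, 0, 0], "claw": -1}, {"slide": [-22, 19.5, 0], "angular": [0, 0, 0], "claw": -1}, {"slide": [-22, 19.5, 0], "angular": [0, 0, 0], "claw": -1}]}}

```text
time: 8.65
ee_pos: [0.5406, 0.369, 0.199]
tcp_rot: [-179.9, -0.1, -161.8]
wrist_force: [0.2, 0.1, -1.0]
opening: 0.0254
grasp_force: 39.7
```

Request:
{"name": "play_rows", "arguments": {"increments": [{"slide": [0, 0, 0], "angular": [0, 0, 8.3], "claw": -1}, {"slide": [0, 0, 0], "angular": [0, 0, 8.3], "claw": -1}, {"slide": [0, 0, 0], "angular": [0, 0, 0], "claw": -1}, {"slide": [0, 0, 0], "angular": [0, 0, 0], "claw": -1}]}}

```text
time: 9.05
ee_pos: [0.5402, 0.368, 0.1992]
tcp_rot: [-179.9, -0.1, -178.1]
wrist_force: [-0.7, 0.5, -1.1]
opening: 0.0255
grasp_force: 39.9
```

```bash
python3 - <<'E'
from h import *
i=bot.camera_info('wrist');im=bot.camera('wrist')
S=np.array([[sx*40,sy*81,48] for sx,sy in((1,1),(-1,1),(-1,-1),(1,-1))]);a=np.radians(1.6)
W=(S@np.array([[np.cos(a),np.sin(a),0],[-np.sin(a),np.cos(a),0],[0,0,1]])+[544,317.5,0])/1000
p=project(i,W);print(p.round(0))
cv2.polylines(im,[p.astype(np.int32)],True,(255,0,0),1)
cv2.imwrite('pics/w2.png',im[:,:,::-1])
go(.5425,.3695,.187,181.6)
E
```

```text
[[363. 281.]
 [366. 178.]
 [146. 178.]
 [159. 279.]]
t 9.1 pos [0.5402 0.368  0.1994] rpy [-1.7996e+02 -4.0000e-02 -1.7816e+02] open 0.0257 F [ 0.2  0.3 -0.7]
slide [-2.4  1.4 12.4] turn [-0.05 -0.04  0.24]
```

View pics/w2.png

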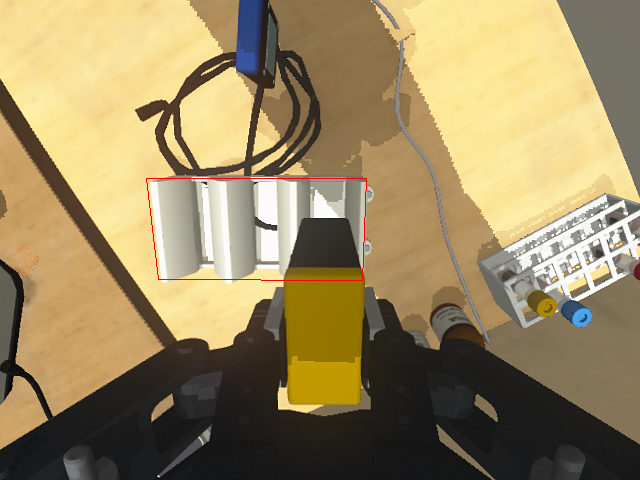

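The fitted red outline lies on the stand edges to within 1 px, so the stand pose is good, and the filter hangs upright over the right-hand (widest) slot in the view. Next I'll lower it in stages.

Request:
{"name": "play_rows", "arguments": {"increments": [{"slide": [-2.4, 1.4, 0], "angular": [0, 0, 0.2], "claw": -1}, {"slide": [0, 0, 25], "angular": [0, 0, 0], "claw": -1}, {"slide": [0, 0, 25], "angular": [0, 0, 0], "claw": -1}, {"slide": [0, 0, 20], "angular": [0, 0, 0], "claw": -1}, {"slide": [0, 0, 15], "angular": [0, 0, 0], "claw": -1}, {"slide": [0, 0, 0], "angular": [0, 0, 0], "claw": -1}, {"slide": [0, 0, 0], "angular": [0, 0, 0], "claw": -1}]}}

```text
time: 9.8
ee_pos: [0.5428, 0.3696, 0.1151]
tcp_rot: [-180.0, -0.0, -178.5]
wrist_force: [-0.2, -0.8, -1.2]
opening: 0.0254
grasp_force: 39.9
```

```bash
python3 -c "
from h import *
go(.5425,.3695,.082,181.6)"
```

```text
t 9.8 pos [0.5428 0.3696 0.1151] rpy [-179.98   -0.   -178.55] open 0.0254 F [-0.2 -0.8 -1.2]
slide [ 0.3 -0.1 33.1] turn [-0.02 -0.   -0.15]
```

Request:
{"name": "play_rows", "arguments": {"increments": [{"slide": [0, 0, 5], "angular": [0, 0, 0], "claw": -1}, {"slide": [0, 0, 5], "angular": [0, 0, 0], "claw": -1}, {"slide": [0, 0, 5], "angular": [0, 0, 0], "claw": -1}, {"slide": [0, 0, 5], "angular": [0, 0, 0], "claw": -1}, {"slide": [0, 0, 0], "angular": [0, 0, 0], "claw": -1}]}}

```text
time: 10.3
ee_pos: [0.5423, 0.3693, 0.0934]
tcp_rot: [-179.9, -0.1, -178.6]
wrist_force: [-0.4, -0.1, -1.6]
opening: 0.0255
grasp_force: 39.9
```

Request:
{"name": "play_rows", "arguments": {"increments": [{"slide": [0, 0, 5], "angular": [0, 0, 0], "claw": -1}, {"slide": [0, 0, 4], "angular": [0, 0, 0], "claw": -1}, {"slide": [0, 0, 0], "angular": [0, 0, 0], "claw": -1}]}}

```text
time: 10.6
ee_pos: [0.5424, 0.3694, 0.0846]
tcp_rot: [-179.9, -0.1, -178.6]
wrist_force: [-0.0, 0.3, -2.1]
opening: 0.0256
grasp_force: 39.9
```

Request:
{"name": "play_rows", "arguments": {"increments": [{"slide": [0, 0, 2], "angular": [0, 0, 0], "claw": -1}, {"slide": [0, 0, 1], "angular": [0, 0, 0], "claw": -1}, {"slide": [0, 0, 0], "angular": [0, 0, 0], "claw": -1}]}}

```text
time: 10.9
ee_pos: [0.5426, 0.3695, 0.0824]
tcp_rot: [-180.0, -0.0, -178.6]
wrist_force: [-0.0, 0.0, -0.9]
opening: 0.0255
grasp_force: 39.9
```

Request:
{"name": "play_rows", "arguments": {"increments": [{"slide": [0, 0, 1], "angular": [0, 0, 0], "claw": -1}, {"slide": [0, 0, 0.5], "angular": [0, 0, 0], "claw": -1}, {"slide": [0, 0, 0], "angular": [0, 0, 0], "claw": -1}]}}

```text
time: 11.2
ee_pos: [0.5428, 0.3697, 0.0816]
tcp_rot: [-180.0, 0.0, -178.6]
wrist_force: [-1.3, -1.0, 5.0]
opening: 0.0256
grasp_force: 40.5
```

The filter is on the slot floor (z as expected, 5 N contact). Next I'll release and rise.

Request:
{"name": "play_rows", "arguments": {"increments": [{"slide": [0, 0, 0], "angular": [0, 0, 0], "claw": 0}, {"slide": [0, 0, 0], "angular": [0, 0, 0], "claw": 0.3}, {"slide": [0, 0, 0], "angular": [0, 0, 0], "claw": 0.5}, {"slide": [0, 0, 0], "angular": [0, 0, 0], "claw": 0.7}, {"slide": [0, 0, 0], "angular": [0, 0, 0], "claw": 0.7}]}}

```text
time: 11.7
ee_pos: [0.5426, 0.3695, 0.0808]
tcp_rot: [-180.0, -0.0, -178.6]
wrist_force: [0.2, -0.2, -0.7]
opening: 0.0727
grasp_force: 0.0
```

Request:
{"name": "play_rows", "arguments": {"increments": [{"slide": [0, 0, -15], "angular": [0, 0, 0], "claw": 0.7}, {"slide": [0, 0, -30], "angular": [0, 0, 0], "claw": 0.7}, {"slide": [0, 0, -40], "angular": [0, 0, 0], "claw": 0.7}, {"slide": [0, 0, -30], "angular": [0, 0, 0], "claw": 1}, {"slide": [0, 0, 0], "angular": [0, 0, 0], "claw": 1}]}}

```text
time: 12.2
ee_pos: [0.5439, 0.3705, 0.2027]
tcp_rot: [179.8, 0.4, -178.6]
wrist_force: [0.8, 0.4, -1.0]
opening: 0.0855
grasp_force: 0.0
```

```bash
python3 - <<'E'
from h import *
i=bot.camera_info('top');im=bot.camera('top')
print(top(im,i,'blue',.088,(225,230,280,300)))
i=bot.camera_info('wrist');im=bot.camera('wrist')
for c,z in(('yellow',.094),('blue',.088)):print(top(im,i,c,z))
go(.411,.319,.2,176.5)
E
```

```text
Traceback (most recent call last):
  File "h.py", line 15, in top
    n,l,s,c=cv2.connectedComponentsWithStats(m);j=1+s[1:,4].argmax()
                                                    ~~~~~~~~~~~~~~^^
ValueError: attempt to get argmax of an empty sequence
```

```bash
python3 - <<'E'
from h import *
i=bot.camera_info('wrist');im=bot.camera('wrist')
for c,z in(('yellow',.094),('blue',.088)):print(top(im,i,c,z))
go(.411,.319,.2,176.5)
E
```

```text
(array([ 303,  204,   42,   75, 3065], dtype=int32), array([323.27960848, 240.59673736]), ((541.7897338867188, 369.9556884765625), (49.179378509521484, 25.990264892578125), 1.1114469766616821))
(array([ 231,    0,   23,   66, 1312], dtype=int32), array([241.28658537,  31.26753049]), ((419.1594543457031, 319.8967590332031), (11.979706764221191, 35.134403228759766), 85.45569610595703))
t 12.3 pos [0.543  0.3699 0.1975] rpy [ 1.7996e+02  9.0000e-02 -1.7857e+02] open 0.0854 F [-0.1 -0.9 -1.1]
slide [133.2 -47.6  -2.7] turn [0.04 0.09 4.93]
```

The thick filter is seated upright. Next is the thin one.

Request:
{"name": "play_rows", "arguments": {"increments": [{"slide": [33, -12, 0], "angular": [0, 0, 0], "claw": 1}, {"slide": [33, -12, 0], "angular": [0, 0, 0], "claw": 1}, {"slide": [33, -12, 0], "angular": [0, 0, 0], "claw": 1}, {"slide": [34, -11.5, 0], "angular": [0, 0, 0], "claw": 1}, {"slide": [0, 0, 0], "angular": [0, 0, 5], "claw": 1}, {"slide": [0, 0, 0], "angular": [0, 0, 0], "claw": 1}, {"slide": [0, 0, 0], "angular": [0, 0, 0], "claw": 1}]}}

```text
time: 13.0
ee_pos: [0.4109, 0.3188, 0.1955]
tcp_rot: [-179.9, -0.1, 176.5]
wrist_force: [0.9, -0.6, -1.1]
opening: 0.0854
grasp_force: 0.0
```

```bash
python3 - <<'E'
from h import *
i=bot.camera_info('wrist');im=bot.camera('wrist')
print(top(im,i,'blue',.088))
go(.411,.319,.074,176.5)
E
```

```text
(array([ 317,  208,   19,   73, 1218], dtype=int32), array([326.19293924, 242.98768473]), ((411.15545654296875, 319.91192626953125), (11.274397850036621, 48.29719543457031), 86.0231704711914))
t 13.05 pos [0.4111 0.3189 0.1954] rpy [-1.7993e+02 -6.0000e-02  1.7653e+02] open 0.0852 F [-0.4  0.4 -0.7]
slide [  0.    0.3 121.4] turn [-0.07 -0.06  0.03]
```

Request:
{"name": "play_rows", "arguments": {"increments": [{"slide": [0, 0.5, 30], "angular": [0, 0, 0.4], "claw": 1}, {"slide": [0, 0, 30], "angular": [0, 0, 0], "claw": 1}, {"slide": [0, 0, 30], "angular": [0, 0, 0], "claw": 1}, {"slide": [0, 0, 20], "angular": [0, 0, 0], "claw": 1}, {"slide": [0, 0, 10], "angular": [0, 0, 0], "claw": 1}, {"slide": [0, 0, 0], "angular": [0, 0, 0], "claw": 1}]}}

```text
time: 13.65
ee_pos: [0.4106, 0.3188, 0.0745]
tcp_rot: [-179.9, -0.1, 176.1]
wrist_force: [0.5, 0.4, 0.2]
opening: 0.0856
grasp_force: 0.0
```

Request:
{"name": "play_rows", "arguments": {"increments": [{"slide": [0, 0, 0], "angular": [0, 0, 0], "claw": -1}, {"slide": [0, 0, 0], "angular": [0, 0, 0], "claw": -1}, {"slide": [0, 0, 0], "angular": [0, 0, 0], "claw": -1}, {"slide": [0, 0, 0], "angular": [0, 0, 0], "claw": -1}, {"slide": [0, 0, 0], "angular": [0, 0, 0], "claw": -1}, {"slide": [0, 0, 0], "angular": [0, 0, 0], "claw": -1}, {"slide": [0, 0, 0], "angular": [0, 0, 0], "claw": -1}, {"slide": [0, 0, 0], "angular": [0, 0, 0], "claw": -1}], "squeeze": 30}}

```text
time: 14.45
ee_pos: [0.4111, 0.3195, 0.0765]
tcp_rot: [-180.0, 0.0, 176.0]
wrist_force: [-0.7, 1.5, 4.4]
opening: 0.0116
grasp_force: 32.3
```

Request:
{"name": "play_rows", "arguments": {"increments": [{"slide": [0, 0, 0], "angular": [0, 0, 0], "claw": -1}, {"slide": [0, 0, 0], "angular": [0, 0, 0], "claw": -1}]}}

```text
time: 14.65
ee_pos: [0.411, 0.3194, 0.0764]
tcp_rot: [-180.0, 0.0, 176.0]
wrist_force: [-0.4, 0.7, 4.5]
opening: 0.0118
grasp_force: 32.4
```

Request:
{"name": "play_rows", "arguments": {"increments": [{"slide": [0, 0, -15], "angular": [0, 0, 0], "claw": -1}, {"slide": [0, 0, -30], "angular": [0, 0, 0], "claw": -1}, {"slide": [0, 0, -40], "angular": [0, 0, 0], "claw": -1}, {"slide": [0, 0, -40], "angular": [0, 0, 0], "claw": -1}, {"slide": [0, 0, 0], "angular": [0, 0, 0], "claw": -1}]}}

```text
time: 15.15
ee_pos: [0.4122, 0.3203, 0.2073]
tcp_rot: [179.7, 0.3, 176.0]
wrist_force: [-0.5, 0.6, -0.9]
opening: 0.0118
grasp_force: 31.6
```

Request:
{"name": "play_rows", "arguments": {"increments": [{"slide": [-23, -7.4, 0], "angular": [0, 0, 0], "claw": -1}, {"slide": [-23, -7.4, 0], "angular": [0, 0, 0], "claw": -1}, {"slide": [-23, -7.4, 0], "angular": [0, 0, 0], "claw": -1}, {"slide": [-23, -7.4, 0], "angular": [0, 0, 0], "claw": -1}, {"slide": [-23, -7.4, 0], "angular": [0, 0, 0], "claw": -1}, {"slide": [-23, -7.4, 0], "angular": [0, 0, 0], "claw": -1}, {"slide": [0, 0, 0], "angular": [0, 0, -5.6], "claw": -1}, {"slide": [0, 0, 0], "angular": [0, 0, 0], "claw": -1}]}}

```text
time: 15.95
ee_pos: [0.5457, 0.2649, 0.2004]
tcp_rot: [-179.9, -0.1, -178.3]
wrist_force: [0.8, -0.6, -0.8]
opening: 0.0117
grasp_force: 31.5
```

```bash
python3 - <<'E'
from h import *
i=bot.camera_info('wrist');im=bot.camera('wrist')
S=np.array([[sx*40,sy*81,48] for sx,sy in((1,1),(-1,1),(-1,-1),(1,-1))]);a=np.radians(1.6)
W=(S@np.array([[np.cos(a),np.sin(a),0],[-np.sin(a),np.cos(a),0],[0,0,1]])+[544,317.5,0])/1000
cv2.polylines(im,[project(i,W).astype(np.int32)],True,(255,0,0),1)
cv2.imwrite('pics/w3.png',im[:,:,::-1])
go(.5455,.2655,.12,181.6)
E
```

```text
t 16.0 pos [0.5453 0.2652 0.2005] rpy [-1.7993e+02 -1.0000e-01 -1.7850e+02] open 0.0119 F [-0.9  0.1 -1.7]
slide [-0.3  0.4 80.5] turn [-0.07 -0.1  -0.1 ]
```

View pics/w3.png

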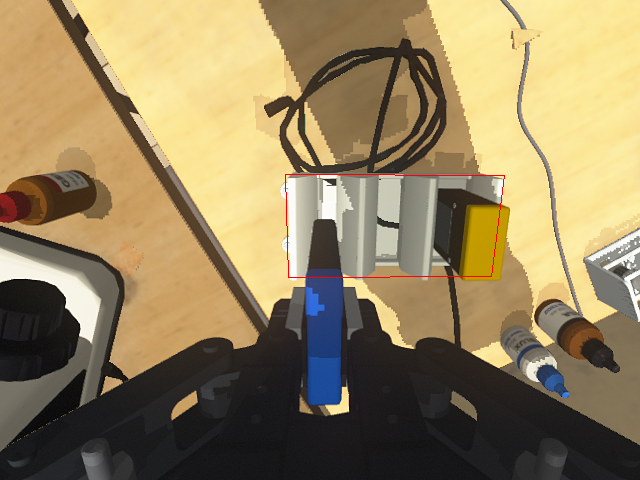

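The thin filter hangs over the leftmost (narrowest) slot in this view. The outline fits, the thick filter stands seated at (475,240), and the bottle is undisturbed.

Request:
{"name": "play_rows", "arguments": {"increments": [{"slide": [0, 0.4, 0], "angular": [0, 0, 0], "claw": -1}, {"slide": [0, 0, 25], "angular": [0, 0, 0], "claw": -1}, {"slide": [0, 0, 25], "angular": [0, 0, 0], "claw": -1}, {"slide": [0, 0, 20], "angular": [0, 0, 0], "claw": -1}, {"slide": [0, 0, 15], "angular": [0, 0, 0], "claw": -1}, {"slide": [0, 0, 0], "angular": [0, 0, 0], "claw": -1}]}}

```text
time: 16.6
ee_pos: [0.5442, 0.2656, 0.114]
tcp_rot: [-179.9, -0.2, -178.4]
wrist_force: [-0.1, -0.7, -1.1]
opening: 0.0118
grasp_force: 31.5
```

Request:
{"name": "play_rows", "arguments": {"increments": [{"slide": [0, 0, 5], "angular": [0, 0, 0], "claw": -1}, {"slide": [0, 0, 5], "angular": [0, 0, 0], "claw": -1}, {"slide": [0, 0, 4], "angular": [0, 0, 0], "claw": -1}, {"slide": [0, 0, 0], "angular": [0, 0, 0], "claw": -1}]}}

```text
time: 17.0
ee_pos: [0.5454, 0.2658, 0.1018]
tcp_rot: [-180.0, -0.0, -178.4]
wrist_force: [-0.8, -0.5, -1.4]
opening: 0.0116
grasp_force: 31.5
```

Request:
{"name": "play_rows", "arguments": {"increments": [{"slide": [0, 0, 4], "angular": [0, 0, 0], "claw": -1}, {"slide": [0, 0, 4], "angular": [0, 0, 0], "claw": -1}, {"slide": [0, 0, 4], "angular": [0, 0, 0], "claw": -1}, {"slide": [0, 0, 3], "angular": [0, 0, 0], "claw": -1}, {"slide": [0, 0, 0], "angular": [0, 0, 0], "claw": -1}]}}

```text
time: 17.5
ee_pos: [0.5452, 0.2657, 0.0863]
tcp_rot: [-179.9, -0.1, -178.4]
wrist_force: [-0.2, -0.4, -0.9]
opening: 0.0114
grasp_force: 31.5
```

Request:
{"name": "play_rows", "arguments": {"increments": [{"slide": [0, 0, 2], "angular": [0, 0, 0], "claw": -1}, {"slide": [0, 0, 1.5], "angular": [0, 0, 0], "claw": -1}, {"slide": [0, 0, 0.8], "angular": [0, 0, 0], "claw": -1}, {"slide": [0, 0, 0], "angular": [0, 0, 0], "claw": -1}]}}

```text
time: 17.9
ee_pos: [0.5455, 0.2658, 0.0827]
tcp_rot: [-180.0, -0.0, -178.4]
wrist_force: [-0.6, -0.1, -1.1]
opening: 0.0115
grasp_force: 31.6
```

Request:
{"name": "play_rows", "arguments": {"increments": [{"slide": [0, 0, 0.8], "angular": [0, 0, 0], "claw": -1}, {"slide": [0, 0, 0.5], "angular": [0, 0, 0], "claw": -1}, {"slide": [0, 0, 0], "angular": [0, 0, 0], "claw": -1}]}}

```text
time: 18.2
ee_pos: [0.5456, 0.2659, 0.0825]
tcp_rot: [-180.0, 0.0, -178.4]
wrist_force: [-3.0, -0.9, 6.4]
opening: 0.0113
grasp_force: 32.6
```

The filter is on the floor. Next I'll release and rise.

Request:
{"name": "play_rows", "arguments": {"increments": [{"slide": [0, 0, 0], "angular": [0, 0, 0], "claw": -0.4}, {"slide": [0, 0, 0], "angular": [0, 0, 0], "claw": 0}, {"slide": [0, 0, 0], "angular": [0, 0, 0], "claw": 0.3}, {"slide": [0, 0, 0], "angular": [0, 0, 0], "claw": 0.3}, {"slide": [0, 0, 0], "angular": [0, 0, 0], "claw": 0.3}]}}

```text
time: 18.7
ee_pos: [0.5454, 0.2658, 0.0813]
tcp_rot: [-180.0, -0.0, -178.4]
wrist_force: [0.4, -0.3, 0.6]
opening: 0.0557
grasp_force: 0.0
```

Request:
{"name": "play_rows", "arguments": {"increments": [{"slide": [0, 0, -15], "angular": [0, 0, 0], "claw": 0.3}, {"slide": [0, 0, -30], "angular": [0, 0, 0], "claw": 0.3}, {"slide": [0, 0, -40], "angular": [0, 0, 0], "claw": 0.3}, {"slide": [0, 0, -40], "angular": [0, 0, 0], "claw": 0.3}, {"slide": [0, 0, 0], "angular": [0, 0, 0], "claw": 0.3}, {"slide": [0, 0, 0], "angular": [0, 0, 0], "claw": 0.3}]}}

```text
time: 19.3
ee_pos: [0.546, 0.2662, 0.2085]
tcp_rot: [180.0, 0.1, -178.4]
wrist_force: [0.4, -0.2, -1.0]
opening: 0.0554
grasp_force: 0.0
```

```bash
python3 - <<'E'
from h import *
i=bot.camera_info('wrist');im=bot.camera('wrist')
for c in('yellow','blue'):print(top(im,i,c,.094))
cv2.imwrite('pics/s2.png',bot.camera('side')[:,:,::-1])
go(.5455,.2655,.2,181.6)
E
```

```text
(array([ 456,  202,   46,   73, 2763], dtype=int32), array([478.27795874, 237.98226565]), ((541.7315673828125, 369.1109924316406), (50.00575637817383, 26.188480377197266), 1.3733521699905396))
(array([315, 204,  18,  50, 864], dtype=int32), array([323.70949074, 227.65856481]), ((537.7620849609375, 265.6069030761719), (33.123680114746094, 11.260846138000488), 1.9158638715744019))
t 19.4 pos [0.5453 0.2658 0.2059] rpy [-1.7994e+02 -7.0000e-02 -1.7838e+02] open 0.0555 F [-0.2 -0.9 -0.7]
slide [-0.2 -0.3  5.9] turn [-0.06 -0.07  0.02]
```

View pics/s2.png

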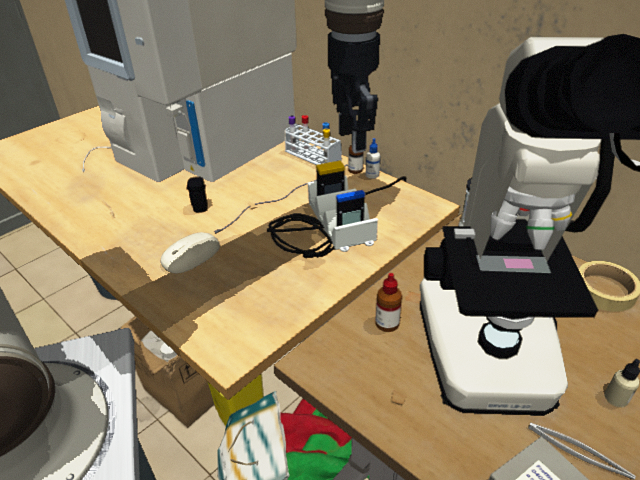

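The side view shows both filters upright in the stand: yellow at (328,172) in the widest slot and blue at (350,200) in the narrowest, with the middle slot empty. The bottle is unmoved at (388,305), and the gripper is clear.

```bash
python3 -c "
from workcell import bot
print(bot.job_done())"
```

```text
the job is handed in; nothing more can be done
None
```

I put the thick filter in the widest slot and the thin one in the narrowest, both upright and down on the slot floor; the middle slot is empty, the bottle is untouched, and I handed the job in at about 19.5 s (no verdict was shown).

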